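# Snap the battery cover onto the handset

## Task

Take the loose white battery cover (the flat plate with a pull bar), lay it on the open battery bay of the face-down remote-control handset, and press it down evenly until both long edges have clicked and it is fully home, flat on the handset all round, then let go. Leave the small things lying around the cover and the handset where they are.

Things in the scene. Friction and masses are not known exactly. Their poses are not given: they have to be found in the camera images.
- handset: White remote-control handset, face down in a black cradle, immovable; shell 150 (x) by 200 (y) mm with rounded hand grips beside its two y ends, flat top 75 mm above the bench with an open rectangular battery bay in the middle, 72 mm (x) by 100 mm (y), 20 mm deep. Origin on the bench under the bay's centre, z up, y along the bay's long side.
- bay (a point): Centre of the bay's opening, level with the handset's flat top, axes as the handset's. Just inside each long wall (x = -36 and +36 mm) are two small spring catches, at y = -38 and +38; a low guide rib runs along the bay at x = -27 and +27, so that the cover's feet enter between rib and wall. The cover is home with its origin here, y along this y; it fits either way round. Sideways play when home: about 1 mm in x, 4 mm in y.
- cover: White battery cover, loose, about 60 g, lying plate up on its four legs: plate 84 (x) by 120 (y) by 4 mm. Origin at the centre of the plate's underside (12 mm above the bench at the start), z up, y along its long side. The legs reach 12 mm below the underside, two under each long edge, with hooked feet 30 to 35 mm from the middle line (x) and 30 to 46 mm along y.
- bar_top (a point): Centre of the top of the upright pull bar in the middle of the cover: 12 mm wide (x), 36 mm long (y), its top 20 mm above the plate's underside and 16 mm above the plate's top. Axes as the cover's.
- edge_a (a point): Middle of one long edge on the plate's top, over the catches: x = +34, z = +4 mm in the cover's frame. Laid on the bay, the legs drop about 5 mm in and the cover rests on the catches about 7 mm above home. Pressing here with roughly 10 N snaps this edge down, and the catches then hold it; pressing both edges at once takes twice that.
- edge_b (a point): The same on the other long edge: x = -34, z = +4 mm in the cover's frame. Home, the plate's underside rests on the handset's top all round.
- cover_corner0 (a point): Corner of the cover's plate at its underside, at x = +42, y = +60 mm in the cover's frame.
- cover_corner1 (a point): Corner of the cover's plate at its underside, at x = +42, y = -60 mm in the cover's frame.
- cover_corner2 (a point): Corner of the cover's plate at its underside, at x = -42, y = +60 mm in the cover's frame.
- cover_corner3 (a point): Corner of the cover's plate at its underside, at x = -42, y = -60 mm in the cover's frame.
- screwdriver: Bystander: screwdriver, 160 mm long, lying beyond the handset. Origin under its middle, x along it.
- motor: Bystander: small aluminium motor, 28 mm across, 34 mm tall with its shaft, standing near the cover. Origin at its underside.
- camera: Bystander: small white camera, 36 by 42 by 36 mm with a black lens, on the robot's side of the handset. Origin at its underside.
- spacer: Bystander: aluminium ring, 40 mm across, 12 mm tall, near the cover. Origin at its underside.
Not all that is in view belongs to the job. What is meant by the cover is not purple, and is the larger of those in its own colour.

How it is judged:
By the outcome, as a careful person would: the job done as asked, in the order asked, and still so for the second after the job is handed in, with the robot touching nothing.
It also fails if it takes over 50 s, if anything falls off the work surface, if the arm or the gripper's body presses on something with over 40 N, if the wrist force passes 120 N, or if a joint passes its speed limit or range.

## Robot

A 7-joint arm with a two-finger parallel gripper is mounted at the origin on the work surface. World frame = base frame: x ahead of the robot, y to its left, z up, the work surface at z = 0. Lengths are in m, angles in rad, forces in N, time in s.
With the tool pointing down it reaches from about 0.375 to 0.925 m from the base axis. Payload 3.1 kg.
Tool frame: the origin (TCP) lies at the very end of the fingers, on their centre line; the grasp point (between the pads) lies 19 mm behind it; z points along the fingers, y is the direction in which the jaws open and shut (so a half turn about z gives the same grasp; the last joint's range is limited). The gripper opens to 85 mm and grips with 20 to 120 N. Pads are 22 mm wide; open, the fingers measure 114 mm over their backs; the gripper's body (76 mm by 85 mm) begins 54 mm behind the grasp point. The pads swing forward as they close: fully open they stand 13 mm farther back than shut.
Start: joints at [-1.443, 0.383, 0.044, 1.598, -0.018, 1.161, -0.05], TCP at [0.146, 0.634, 0.231] pointing down, gripper open.
Joint ranges: [-2.61, 2.61], [-0.41, 2.15], [-1.48, 1.57], [0, 2.5], [-1.57, 4.71], [0.05, 1.97], [-2.85, 2.85]. Speed limits (rad/s): [2.79, 2.79, 3.14, 3.14, 3.14, 3.14, 3.14].

## Interface

Orientations are given as a unit quaternion [x, y, z, w].
In Python, from plant import env gives the robot as it stands.
- The arm moves only by the tool servo_tool, never from a script. Its argument "targets" is a list that holds one entry, the list of rows, each a list of 7 numbers: the shift along the tool's x, y, z in m, then the turn, a rotation vector about the tool's x, y, z in rad, then the finger opening in m, from 0 to 0.0854. A call has 1 to 12 rows; each row shifts and turns the commanded pose from where the row before left it, along the tool's axes as they then stand; what a row does not reach is not made up. A row lasts 1/8 s, in which the tool goes at most 62.5 mm and 10.7 degrees, less where a joint would pass 70% of its speed; a pose out of reach is approached as far as the arm can. A call is refused whole if a number of a shift passes 0.0625 or a number of a turn 0.188, either way. A call with a gripper value outside its range is refused whole. The fingers move at their own pace and stop on an object; "squeeze" is the grip in N (left out, the last holds). Time passes only in rows, so rows that do not move let the fingers close. It gives the time, the measured TCP pose, the force and the opening at its end, in the units of the state.
- env.sense(): the state, without advancing time (a new reading comes with each control period).
- env.capture(name): name is "scene" or "top"; returns (picture, depth): 420x560x3 uint8, red, green, blue; 420x560 float32, m along the optical axis (not along the pixel's ray), 0 where there is no reading.
- env.camera_params(name): a dict with "K" (3x3 intrinsics, pixels), "T" (4x4, takes a point from camera to world coordinates). Camera axes: x right, y up, looking along -z (the intrinsics and any distortion apply to the point x, -y, -z); pixel columns grow to the right and rows downward; lengths in m; the calibration is good to about 2 mm. A picture is of the moment at which its call begins. camera_params takes no time and is no camera call.
- env.finish_job(): hands the job in, once; it reports no verdict.
The state is a dict: "clock": time; "joint_positions": joint angles; "qd": joint speeds; "effort": joint torques, N m; "tcp_pos": TCP position; "orientation": TCP orientation; "wrist_force": force on the tool from outside, world axes, zero at the start; "torque": the same for the moment, N m; "gripper_width": finger opening in m.
Only numpy, scipy, OpenCV 4.12 (cv2) and the standard library are available. Lean on these libraries where they do the work, as an engineer would, in place of code of your own. Each camera call takes 0.05 s, during which the arm holds its last target.

## Working session

There is one attempt and no reset: what is moved stays moved. The work goes in short steps, Python scripts to look and compute and a tool call to move; the robot and the scene stay as the last step left them, time stands still between calls to the robot, and variables do not carry over. Pictures are saved under pics/ and viewed, and the job is handed in when it is done.

Besides the shell and the picture viewer there is one more tool, called as a command line: name --argument value ..., lists and objects as JSON in quotes. servo_tool: Moves the arm, as the interface text tells. Its arguments: {"type":"object","properties":{"targets":{"type":"array","items":{"type":"array","items":{"type":"array","items":{"type":"number"}}}},"squeeze":{"type":"number"}},"required":["targets"]}

```bash
mkdir -p pics; ls; python3 - <<'E'
from plant import env
import cv2,numpy as np
s=env.sense();print({k:np.round(v,4) for k,v in s.items()})
for n in("scene","top"):
    p,d=env.capture(n);cv2.imwrite(f"pics/{n}0.png",p[:,:,::-1]);np.savez(f"pics/{n}0.npz",p=p,d=d)
    c=env.camera_params(n);print(n,np.round(c["K"],2),np.round(c["T"],4),[k for k in c])
E
```

```text
pics
{'clock': np.float64(0.0), 'joint_positions': array([-1.4428,  0.3839,  0.0438,  1.5996, -0.0179,  1.1612, -0.0499]), 'qd': array([-0.0003,  0.0013,  0.0014,  0.0002, -0.0008, -0.0006,  0.0013]), 'effort': array([-3.00000e-04, -4.33463e+01,  1.02430e+00, -2.49517e+01,
        1.05000e-02,  1.11000e-02,  0.00000e+00]), 'tcp_pos': array([0.1453, 0.6326, 0.2299]), 'orientation': array([ 1.126e-01,  9.936e-01, -1.300e-03, -1.000e-04]), 'wrist_force': array([-0.8238,  0.1261,  0.6057]), 'torque': array([-0.0189,  0.0173, -0.0082]), 'gripper_width': np.float64(0.0855)}
scene [[459.56   0.   282.96]
 [  0.   459.56 213.79]
 [  0.     0.     1.  ]] [[-0.6967 -0.5732  0.4313  0.9108]
 [ 0.7173 -0.551   0.4264  0.3698]
 [-0.0068  0.6065  0.7951  0.8141]
 [ 0.      0.      0.      1.    ]] ['K', 'T']
top [[416.41   0.   274.87]
 [  0.   416.41 211.74]
 [  0.     0.     1.  ]] [[-0.024   0.9859 -0.1655  0.3662]
 [-0.9991 -0.0178  0.0385 -0.0095]
 [ 0.035   0.1663  0.9855  1.0382]
 [ 0.      0.      0.      1.    ]] ['K', 'T']
```

View pics/scene0.png

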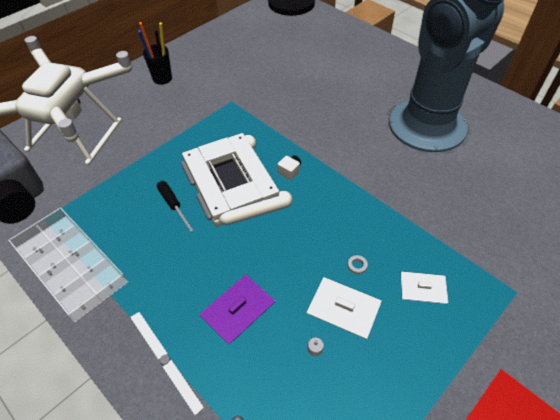

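View pics/top0.png

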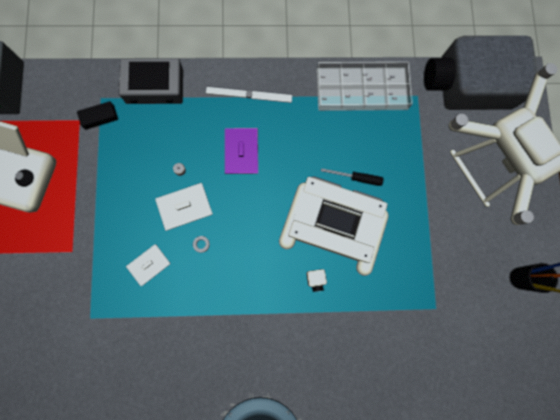

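Two white plates fit: the large one at scene (344,306) / top (184,206) and a small one at scene (425,288) / top (148,265). There is also a purple plate at scene (238,308). The larger white plate fits the description, so I'll confirm it in a crop and measure it.

```bash
cat > h.py <<'E'
import numpy as np,cv2
from plant import env
def cloud(n,p,d):
    c=env.camera_params(n);K,T=c["K"],c["T"]
    v,u=np.mgrid[0:420,0:560]
    X=np.stack([(u-K[0,2])/K[0,0]*d,-(v-K[1,2])/K[1,1]*d,-d,np.ones_like(d)],-1)
    return (X@T.T)[...,:3]
def proj(n,P):
    c=env.camera_params(n);K,T=c["K"],c["T"]
    q=(np.c_[np.atleast_2d(P),np.ones(len(np.atleast_2d(P)))]@np.linalg.inv(T).T)[:,:3]
    return np.c_[K[0,2]-K[0,0]*q[:,0]/q[:,2],K[1,2]+K[1,1]*q[:,1]/q[:,2]]
E
python3 - <<'E'
from h import *
for n,seeds in(("scene",dict(cov=(335,296),small=(412,285),hand=(200,165),spacer=(358,257),motor=(316,345),mat=(300,230))),("top",dict(cov=(170,205),small=(140,262),hand=(310,200),motor=(179,169),mat=(240,260)))):
    z=np.load(f"pics/{n}0.npz");p,d=z["p"],z["d"];X=cloud(n,p,d)
    hsv=cv2.cvtColor(p,cv2.COLOR_RGB2HSV)
    white=((hsv[...,1]<60)&(hsv[...,2]>150)).astype(np.uint8)
    nl,lab=cv2.connectedComponents(white,connectivity=4)
    for k,(u,v) in seeds.items():
        print(n,k,X[v,u].round(4),p[v,u],end=' ')
        l=lab[v,u]
        if l and k in("cov","small","hand"):
            m=lab==l;Q=X[m&(d>0)];print(m.sum(),'medz',np.median(Q[:,2]).round(4),end=' ')
            zt=np.median(Q[:,2]);Q=Q[abs(Q[:,2]-zt)<.006]
            r=cv2.minAreaRect((Q[:,:2]*1000).astype(np.float32));print(r,end='')
        print()
a=cv2.imread("pics/scene0.png");cv2.imwrite("pics/crop1.png",cv2.resize(a[240:370,270:470],None,fx=4,fy=4,interpolation=cv2.INTER_CUBIC))
cv2.imwrite("pics/crop2.png",cv2.resize(a[120:240,150:310],None,fx=5,fy=5,interpolation=cv2.INTER_CUBIC))
E
```

```text
scene cov [0.5519 0.1527 0.018 ] [231 232 234] 2592 medz 0.0157 ((555.26513671875, 177.12049865722656), (85.29344940185547, 119.287109375), 18.58860969543457)
scene small [0.4262 0.2441 0.0118] [231 231 234] 1241 medz 0.0112 ((413.1266784667969, 261.66241455078125), (61.61021423339844, 86.3096694946289), 37.351226806640625)
scene hand [ 0.5388 -0.2539  0.0735] [231 232 234] 4599 medz 0.0742 ((508.103515625, -192.494140625), (209.9602813720703, 150.0890655517578), 69.83126068115234)
scene spacer [0.4497 0.1281 0.0131] [189 188 196] 
scene motor [0.6514 0.1923 0.0235] [164 164 170] 
scene mat [ 4.751e-01 -9.500e-03 -2.000e-04] [ 33 126 146] 
top cov [0.5595 0.21   0.0158] [200 208 210] 1625 medz 0.0161 ((556.937744140625, 177.802978515625), (84.11198425292969, 119.4544906616211), 18.870101928710938)
top small [0.421  0.2803 0.0124] [201 208 211] 912 medz 0.0115 ((414.748779296875, 262.26806640625), (59.825645446777344, 86.32544708251953), 37.66547393798828)
top hand [ 0.555  -0.1311  0.073 ] [201 208 209] 4869 medz 0.0746 ((509.70391845703125, -194.7786407470703), (213.39353942871094, 150.67001342773438), 70.06133270263672)
top motor [0.6486 0.1873 0.0254] [145 149 154] 
top mat [ 0.4212  0.0393 -0.002 ] [ 47 147 164]
```

View pics/crop1.png

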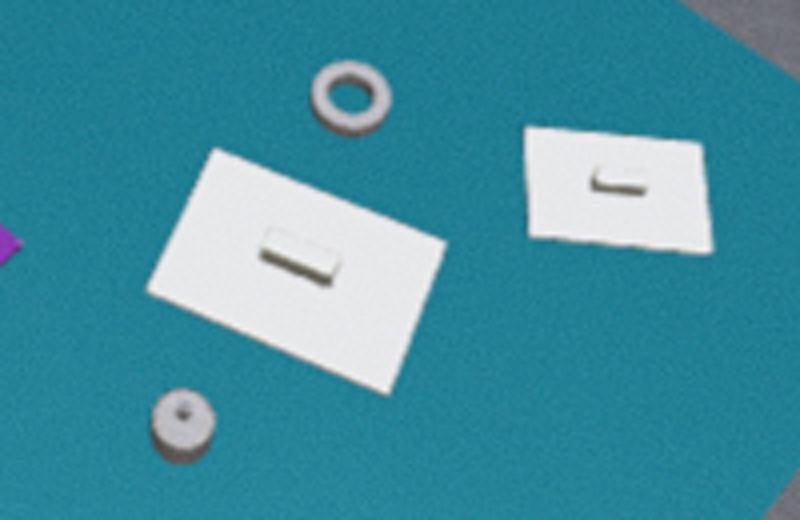

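View pics/crop2.png

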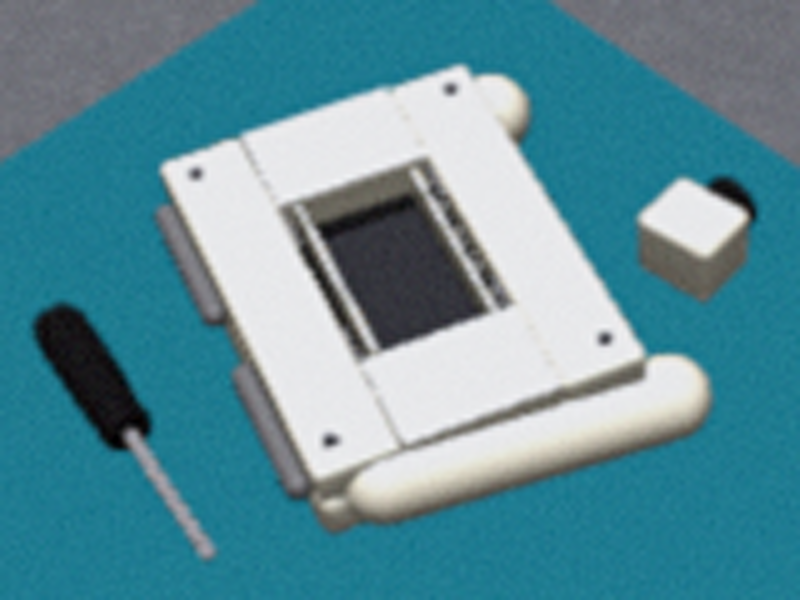

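The crop confirms it: the larger white plate with its pull bar is at scene (344,306), with the spacer at (358,264) and the motor at (316,345) beside it. The second crop shows the handset bay at about scene (231,172). Next I'll measure the bay rim and the bar.

```bash
cat >> h.py <<'E'
def onplane(n,uv,z):
    c=env.camera_params(n);K,T=c["K"],c["T"];uv=np.asarray(uv,float)
    r=np.stack([(uv[:,0]-K[0,2])/K[0,0],-(uv[:,1]-K[1,2])/K[1,1],-np.ones(len(uv))],-1)@T[:3,:3].T
    return T[:3,3]+r*((z-T[2,3])/r[:,2])[:,None]
E
python3 - <<'E'
from h import *
for n in("scene","top"):
    z=np.load(f"pics/{n}0.npz");p,d=z["p"],z["d"];X=cloud(n,p,d)
    near=(np.hypot(X[...,0]-.509,X[...,1]+.194)<.075)
    for t in(.066,.070):
        m=(near&(X[...,2]<t)&(d>0)).astype(np.uint8)
        nl,lab,st,_=cv2.connectedComponentsWithStats(m,connectivity=8);l=1+np.argmax(st[1:,4])
        v,u=np.where(lab==l);P=onplane(n,np.c_[u,v],.075)
        print(n,t,len(v),cv2.minAreaRect((P[:,:2]*1000).astype(np.float32)))
    # bar of cover
    nb=np.hypot(X[...,0]-.556,X[...,1]-.1775)<.03
    m=nb&(X[...,2]>.026);Q=X[m];print('bar',m.sum(),Q.mean(0).round(4),cv2.minAreaRect((Q[:,:2]*1000).astype(np.float32)))
    # handset top by z
    m=(np.hypot(X[...,0]-.509,X[...,1]+.194)<.16)&(abs(X[...,2]-.075)<.004)
    Q=X[m];print('hs top',np.median(Q[:,2]))
    Q=Q@np.eye(3)
    pl=np.linalg.lstsq(np.c_[Q[:,:2],np.ones(len(Q))],Q[:,2],rcond=None)[0];print(pl.round(4))
E
```

```text
scene 0.066 703 ((509.6856689453125, -193.41464233398438), (92.32698822021484, 49.98598861694336), 70.24009704589844)
scene 0.07 752 ((508.26641845703125, -195.4822540283203), (97.1234359741211, 50.93428039550781), 69.93122100830078)
bar 127 [0.5562 0.1775 0.0308] ((555.6989135742188, 176.84033203125), (11.891371726989746, 36.06271743774414), 19.650239944458008)
hs top 0.07465492122588346
[-0.0003 -0.      0.0747]
top 0.066 1035 ((508.6747131347656, -193.8668975830078), (98.24268341064453, 69.85638427734375), 70.18707275390625)
top 0.07 1091 ((509.214111328125, -194.66928100585938), (99.4237289428711, 71.3575668334961), 70.26773071289062)
bar 74 [0.5565 0.1773 0.0315] ((557.0670166015625, 177.88671875), (12.254446983337402, 35.006614685058594), 17.764158248901367)
hs top 0.0750461108962156
[-0.0004 -0.0004  0.0751]
```

servo_tool --targets '[[[-0.035,-0.004,-0.005,0,0,0.056,0.04],[-0.035,-0.004,-0.005,0,0,0.056,0.04],[-0.035,-0.004,-0.005,0,0,0.056,0.04],[-0.035,-0.004,-0.005,0,0,0.056,0.04],[-0.035,-0.004,0,0,0,0.056,0.04],[-0.035,-0.004,0,0,0,0.056,0.04],[-0.035,-0.004,0,0,0,0.056,0.04],[-0.035,-0.004,0,0,0,0.056,0.04],[-0.035,-0.004,0,0,0,0.056,0.04],[-0.035,-0.004,0,0,0,0.056,0.04],[-0.035,-0.004,0,0,0,0.056,0.04],[-0.035,-0.004,0,0,0,0.056,0.04]]]'

```text
clock: 1.6
tcp_pos: [0.4777, 0.3813, 0.2513]
orientation: [0.436, 0.9, -0.0, -0.0]
wrist_force: [0.8, -0.3, 0.3]
gripper_width: 0.0401
```

servo_tool --targets '[[[-0.035,-0.011,0,0,0,0,0.04],[-0.035,-0.011,0,0,0,0,0.04],[-0.035,-0.011,0,0,0,0,0.04],[-0.035,-0.011,0,0,0,0,0.04],[-0.035,-0.011,0,0,0,0,0.04],[-0.034,-0.0095,0,0,0,0,0.04],[0,0,0.028,0,0,0.057,0.04],[0,0,0.028,0,0,0.057,0.04],[0,0,0.028,0,0,0.057,0.04],[0,0,0.028,0,0,0.057,0.04],[0,0,0.028,0,0,0.057,0.04],[0,0,0.028,0,0,0.057,0.04]]]'

```text
clock: 3.1
tcp_pos: [0.5565, 0.1787, 0.0826]
orientation: [0.582, 0.813, 0.0, 0.0]
wrist_force: [0.2, -0.5, 0.7]
gripper_width: 0.04
```

servo_tool --targets '[[[0,0,0,0,0,0,0.04],[0,0,0,0,0,0,0.04]]]'

```text
clock: 3.35
tcp_pos: [0.5572, 0.1793, 0.0843]
orientation: [0.581, 0.814, 0.001, 0.0]
wrist_force: [1.1, 0.1, -0.4]
gripper_width: 0.0401
```

```bash
python3 - <<'E'
from h import *
s=env.sense();print(s["tcp_pos"].round(4),s["orientation"].round(4))
o=s["orientation"];print(np.degrees(2*np.arctan2(o[1],o[0]))-90)
p,d=env.capture("scene");cv2.imwrite("pics/s1.png",cv2.resize(p[180:370,230:470,::-1],None,fx=3,fy=3))
E
```

```text
[0.5572 0.1793 0.0843] [5.810e-01 8.139e-01 6.000e-04 4.000e-04]
18.9562725941732
```

View pics/s1.png

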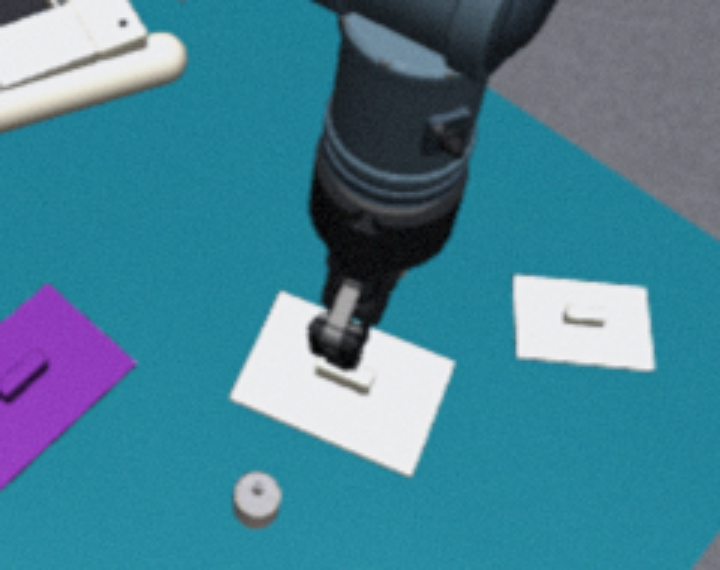

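The gripper is centred over the bar, at crop (345,370). I'll descend and grip.

servo_tool --targets '[[[-0.0013,0,0.016,0,0,0,0.04],[0,0,0.016,0,0,0,0.04],[0,0,0.016,0,0,0,0.04],[0,0,0.01,0,0,0,0.04],[0,0,0.004,0,0,0,0.04],[0,0,0,0,0,0,0.04],[0,0,0,0,0,0,0.02],[0,0,0,0,0,0,0.0],[0,0,0,0,0,0,0.0],[0,0,0,0,0,0,0.0],[0,0,0,0,0,0,0.0]]]' --squeeze 60

```text
clock: 4.78
tcp_pos: [0.5573, 0.1786, 0.0219]
orientation: [0.581, 0.814, 0.001, 0.0]
wrist_force: [-1.0, 0.1, 4.8]
gripper_width: 0.0103
```

servo_tool --targets '[[[0,0,-0.01,0,0,0,0],[0,0,-0.02,0,0,0,0],[0,0,-0.03,0,0,0,0],[0,0,-0.03,0,0,0,0],[0,0,-0.03,0,0,0,0],[0,0,0,0,0,0,0],[0,0,0,0,0,0,0]]]'

```text
clock: 5.65
tcp_pos: [0.5561, 0.1783, 0.1412]
orientation: [0.581, 0.814, -0.0, -0.0]
wrist_force: [-0.6, -1.1, -0.9]
gripper_width: 0.0099
```

```bash
python3 - <<'E'
from h import *
s=env.sense();print(s["tcp_pos"].round(4),s["orientation"].round(4),s["gripper_width"],s["wrist_force"],s["torque"])
for n in("scene","top"):
    p,d=env.capture(n);np.savez(f"pics/{n}2.npz",p=p,d=d)
    if n=="scene":cv2.imwrite("pics/s2.png",cv2.resize(p[150:370,230:470,::-1],None,fx=2.6,fy=2.6))
    else: cv2.imwrite("pics/t2.png",cv2.resize(p[150:280,120:320,::-1],None,fx=4,fy=4))
E
```

```text
[0.5561 0.1783 0.1412] [ 5.809e-01  8.140e-01 -2.000e-04 -3.000e-04] 0.009877787107812412 [-0.62684469 -1.13151233 -0.85106125] [ 0.03948079 -0.01371718  0.01314405]
```

View pics/s2.png

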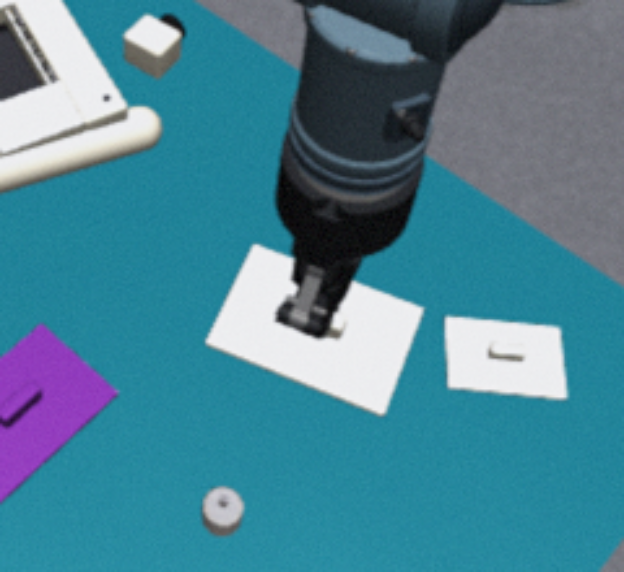

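View pics/t2.png

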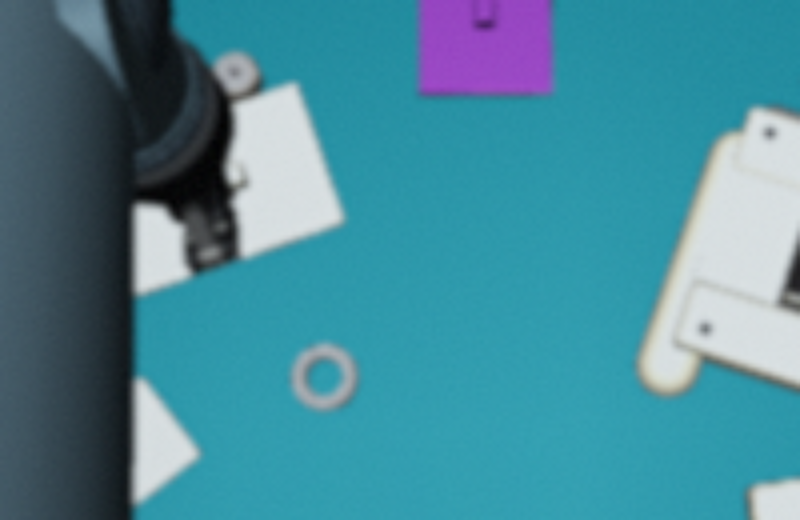

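The cover is lifted and level by eye, and the motor, spacer and small plate have not moved. Next I'll fit the plate's pose in the hand relative to the TCP.

```bash
cat >> h.py <<'E'
def plate(n,p,d,c,r=.08,zr=(.1,.15),zp=None):
    X=cloud(n,p,d);hsv=cv2.cvtColor(p,cv2.COLOR_RGB2HSV)
    m=(np.hypot(X[...,0]-c[0],X[...,1]-c[1])<r)&(X[...,2]>zr[0])&(X[...,2]<zr[1])&(hsv[...,1]<60)&(hsv[...,2]>140)&(d>0)
    m=cv2.morphologyEx(m.astype(np.uint8),cv2.MORPH_OPEN,np.ones((3,3),np.uint8))>0
    Q=X[m];A=np.c_[Q[:,:2]-np.array(c[:2]),np.ones(len(Q))]
    w=np.ones(len(Q),bool)
    for _ in range(5):
        pl=np.linalg.lstsq(A[w],Q[w,2],rcond=None)[0];w=abs(A@pl-Q[:,2])<.004
    v,u=np.where(m);P=onplane(n,np.c_[u,v][w],pl[2])
    return len(Q),pl.round(4),cv2.minAreaRect((P[:,:2]*1000).astype(np.float32)),Q
E
python3 - <<'E'
from h import *
for n in("scene","top"):
    z=np.load(f"pics/{n}2.npz");print(n,plate(n,z["p"],z["d"],(.556,.178))[:3])
E
```

```text
scene (2547, array([-0.0035, -0.0014,  0.1346]), ((556.0262451171875, 177.80136108398438), (85.18167114257812, 119.04762268066406), 18.854326248168945))
top (1022, array([-0.0031, -0.0022,  0.1342]), ((556.6580810546875, 176.25296020507812), (83.80152893066406, 116.43217468261719), 18.979249954223633))
```

servo_tool --targets '[[[-0.032,-0.0033,0,0,0,0.0564,0],[-0.032,-0.0033,0,0,0,0.0564,0],[-0.032,-0.0033,0,0,0,0.0564,0],[-0.032,-0.0033,0,0,0,0.0564,0],[-0.032,-0.0033,0,0,0,0.0564,0],[-0.032,-0.0033,0,0,0,0.0564,0],[-0.032,-0.0033,0,0,0,0.0564,0],[-0.032,-0.0033,0,0,0,0.0564,0],[-0.032,-0.0033,0,0,0,0.0564,0],[-0.032,-0.0033,0,0,0,0.0564,0],[-0.032,-0.0033,0,0,0,0.0564,0],[-0.032,-0.0033,0,0,0,0.0564,0]]]'

```text
clock: 7.25
tcp_pos: [0.5248, -0.2013, 0.1414]
orientation: [0.819, 0.573, 0.0, 0.0]
wrist_force: [0.4, 0.4, -0.3]
gripper_width: 0.0099
```

servo_tool --targets '[[[0,0,0,0,0,0,0],[0,0,0,0,0,0,0],[0,0,0,0,0,0,0]]]'

```text
clock: 7.62
tcp_pos: [0.5263, -0.1977, 0.1411]
orientation: [0.818, 0.576, 0.0, -0.0]
wrist_force: [0.0, 0.0, -1.4]
gripper_width: 0.0097
```

```bash
cat > look.py <<'E'
import sys
from h import *
k=sys.argv[1];zr=(float(sys.argv[2]),float(sys.argv[3]))
s=env.sense();o=s["orientation"];print(s["clock"],s["tcp_pos"].round(4),o.round(4),'yaw',(np.degrees(2*np.arctan2(o[1],o[0]))-90).round(2),s["gripper_width"].round(4),s["wrist_force"].round(1))
for n in("scene","top"):
    p,d=env.capture(n);np.savez(f"pics/{n}{k}.npz",p=p,d=d)
    print(n,plate(n,p,d,(.509,-.194),zr=zr)[:3])
    q=p[100:260,140:330] if n=="scene" else p[150:290,240:430]
    cv2.imwrite(f"pics/{n}{k}.png",cv2.resize(q[:,:,::-1],None,fx=3.6,fy=3.6,interpolation=cv2.INTER_CUBIC))
E
python3 look.py 3 .1 .15
```

```text
Traceback (most recent call last):
  File "look.py", line 4, in <module>
    s=env.sense();o=s["orientation"];print(s["clock"],s["tcp_pos"].round(4),o.round(4),'yaw',(np.degrees(2*np.arctan2(o[1],o[0]))-90).round(2),s["gripper_width"].round(4),s["wrist_force"].round(1))
                                                                                                                                               ^^^^^^^^^^^^^^^^^^^^^^^^
AttributeError: 'float' object has no attribute 'round'
```

servo_tool --targets '[[[-0.0015,-0.009,0,0,0,0,0],[-0.0011,-0.0084,0,0,0,0,0],[0,0,0.01,0,0,0,0],[0,0,0,0,0,0,0],[0,0,0,0,0,0,0]]]'

```text
clock: 8.25
tcp_pos: [0.5085, -0.1956, 0.1311]
orientation: [0.818, 0.575, -0.0, 0.0]
wrist_force: [0.2, -0.9, -0.4]
gripper_width: 0.01
```

```bash
sed -i 's/(np.degrees(2\*np.arctan2(o\[1\],o\[0\]))-90).round(2),s\["gripper_width"\].round(4)/np.degrees(2*np.arctan2(o[1],o[0]))-90,s["gripper_width"]/' look.py;python3 look.py 3 .1 .15
```

```text
8.25 [ 0.5085 -0.1956  0.1311] [ 8.181e-01  5.750e-01 -2.000e-04  0.000e+00] yaw -19.799617347659364 0.010023372395152918 [ 0.2 -0.9 -0.4]
scene (1236, array([-0.0038, -0.0002,  0.1246]), ((508.6959533691406, -195.2666473388672), (121.2889175415039, 84.22438049316406), 69.96533203125))
top (763, array([ 0.0019, -0.0032,  0.1253]), ((521.3312377929688, -162.9056396484375), (51.036842346191406, 83.92874145507812), 70.34082794189453))
```

View pics/scene3.png

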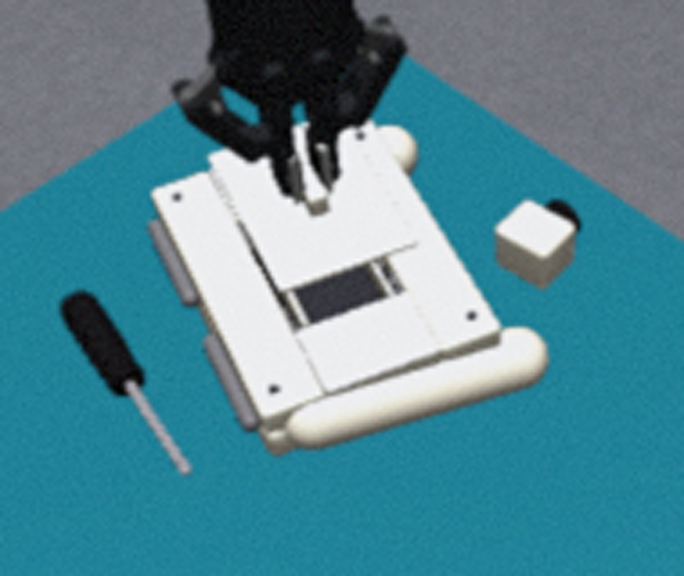

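View pics/top3.png

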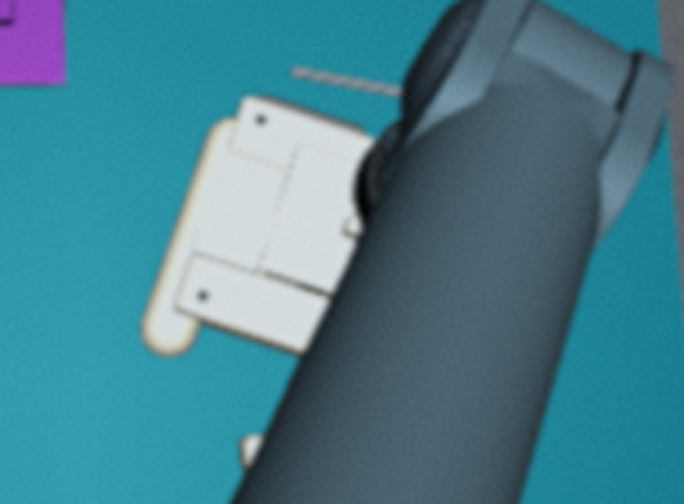

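The scene picture shows the cover level and aligned above the bay, at crop (315,200). I'll refine the bay's x centre in both cameras, since the clearance is tight.

```bash
python3 - <<'E'
from h import *
a=np.radians(-19.85);ex=np.array([np.cos(a),np.sin(a)]);ey=np.array([-ex[1],ex[0]]);C=np.array([.5091,-.1944])
def edges(n,f,z,ys,side,lo,hi,mode):
    pass
for n in("scene","top"):
    z=np.load(f"pics/{n}0.npz");p,d=z["p"],z["d"]
    g=cv2.cvtColor(p,cv2.COLOR_RGB2GRAY)
    # rectify onto plane z=.075, 0.5mm grid
    xs=np.arange(-90,90.1,.5)/1000;ys=np.arange(-115,115.1,.5)/1000
    XX,YY=np.meshgrid(xs,ys);W=C+XX[...,None]*ex+YY[...,None]*ey
    uv=proj(n,np.c_[W.reshape(-1,2),np.full(W.size//2,.075)]).reshape(*XX.shape,2).astype(np.float32)
    R=cv2.remap(g,uv[...,0],uv[...,1],cv2.INTER_LINEAR);D=cv2.remap(cloud(n,p,d)[...,2].astype(np.float32),uv[...,0],uv[...,1],cv2.INTER_LINEAR)
    cv2.imwrite(f"pics/rect_{n}.png",np.hstack([R,np.clip((D-.04)*5000,0,255).astype(np.uint8)]))
    b=abs(ys)<.03
    prof=R[b].mean(0);pd=D[b].mean(0)
    print(n);print([(round(x*1000,1),int(v),int(q*1000)) for x,v,q in zip(xs[::2],prof[::2],pd[::2]) if 20<abs(x*1000)<44])
    bx=abs(xs)<.02
    pr=D[:,bx].mean(1);i=np.where(pr<.0675)[0];i=i[abs(ys[i])<.06];print('y hole',ys[i[0]],ys[i[-1]])
    bs=(abs(ys)<.07);pr=D[bs].mean(0);i=np.where(pr>.05)[0];print('shell x',xs[i[0]],xs[i[-1]])
    for k,(z3,zz) in {"cover":("3",.1249)}.items():
        z=np.load(f"pics/{n}3.npz");m=plate(n,z["p"],z["d"],(.509,-.194),zr=(.1,.15))
    P=np.array(m[3])[:,:2]-C;print('cover x range',np.percentile(P@ex,[.5,99.5]),'y',np.percentile(P@ey,[.5,99.5]))
E
```

```text
scene
[(np.float64(-43.0), 232, 77), (np.float64(-42.0), 233, 93), (np.float64(-41.0), 232, 107), (np.float64(-40.0), 227, 97), (np.float64(-39.0), 213, 95), (np.float64(-38.0), 188, 106), (np.float64(-37.0), 154, 97), (np.float64(-36.0), 122, 79), (np.float64(-35.0), 101, 87), (np.float64(-34.0), 91, 98), (np.float64(-33.0), 89, 84), (np.float64(-32.0), 98, 63), (np.float64(-31.0), 120, 56), (np.float64(-30.0), 151, 59), (np.float64(-29.0), 175, 66), (np.float64(-28.0), 179, 72), (np.float64(-27.0), 162, 72), (np.float64(-26.0), 131, 70), (np.float64(-25.0), 99, 67), (np.float64(-24.0), 78, 64), (np.float64(-23.0), 64, 60), (np.float64(-22.0), 55, 58), (np.float64(-21.0), 50, 57), (np.float64(21.0), 53, 71), (np.float64(22.0), 68, 89), (np.float64(23.0), 99, 83), (np.float64(24.0), 141, 66), (np.float64(25.0), 174, 64), (np.float64(26.0), 187, 70), (np.float64(27.0), 177, 72), (np.float64(28.0), 145, 71), (np.float64(29.0), 106, 68), (np.float64(30.0), 75, 63), (np.float64(31.0), 56, 59), (np.float64(32.0), 52, 57), (np.float64(33.0), 70, 57), (np.float64(34.0), 109, 59), (np.float6
[... 1115 characters left out ...]
64(23.0), 78, 61), (np.float64(24.0), 96, 65), (np.float64(25.0), 113, 68), (np.float64(26.0), 125, 71), (np.float64(27.0), 130, 72), (np.float64(28.0), 126, 69), (np.float64(29.0), 114, 62), (np.float64(30.0), 98, 57), (np.float64(31.0), 85, 56), (np.float64(32.0), 79, 58), (np.float64(33.0), 83, 66), (np.float64(34.0), 97, 76), (np.float64(35.0), 119, 78), (np.float64(36.0), 142, 75), (np.float64(37.0), 165, 73), (np.float64(38.0), 183, 74), (np.float64(39.0), 195, 74), (np.float64(40.0), 202, 75), (np.float64(41.0), 206, 75), (np.float64(42.0), 207, 75), (np.float64(43.0), 207, 75)]
y hole -0.049 0.0495
shell x -0.077 0.076
cover x range [-0.04072013  0.04231899] y [0.00957163 0.05895597]
```

View pics/rect_scene.png

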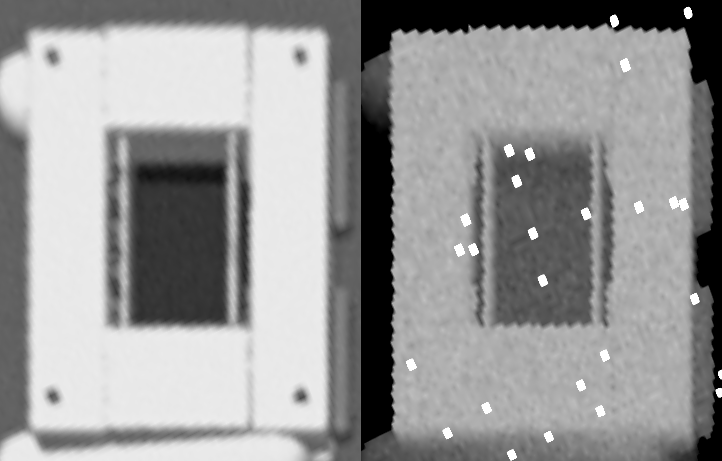

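View pics/rect_top.png

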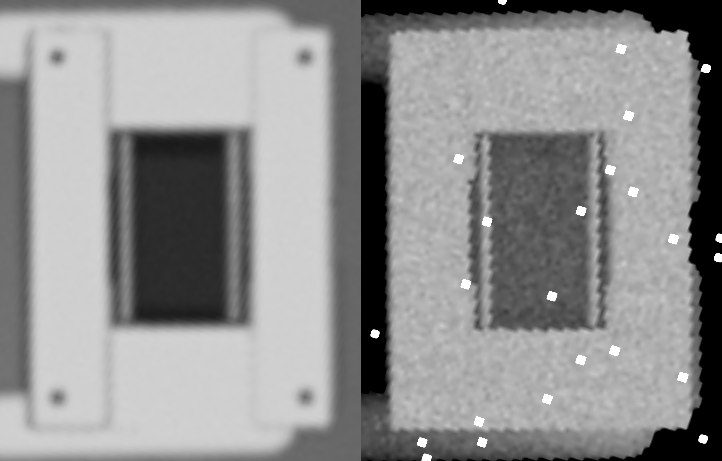

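Both cameras put the cover about 0.9 mm too far in bay +x. I'll shift it, then lower to just above the opening.

servo_tool --targets '[[[-0.0005,-0.0009,0,0,0,0,0],[0,0,0.012,0,0,0,0],[0,0,0.012,0,0,0,0],[0,0,0.005,0,0,0,0],[0,0,0,0,0,0,0],[0,0,0,0,0,0,0]]]'

```text
clock: 9.1
tcp_pos: [0.5076, -0.196, 0.1024]
orientation: [0.818, 0.575, 0.0, 0.0]
wrist_force: [0.2, 0.1, -0.7]
gripper_width: 0.0101
```

```bash
python3 look.py 4 .083 .15
```

```text
9.1 [ 0.5076 -0.196   0.1024] [8.182e-01 5.749e-01 1.000e-04 2.000e-04] yaw -19.816584153740806 0.010131998447842369 [ 0.2  0.1 -0.7]
scene (1202, array([-0.0006,  0.0016,  0.0959]), ((507.6120300292969, -195.54859924316406), (121.21461486816406, 84.19752502441406), 69.86388397216797))
top (661, array([ 0.0024, -0.002 ,  0.0965]), ((521.6445922851562, -160.60665893554688), (45.41820526123047, 83.43048858642578), 70.47840881347656))
```

View pics/scene4.png

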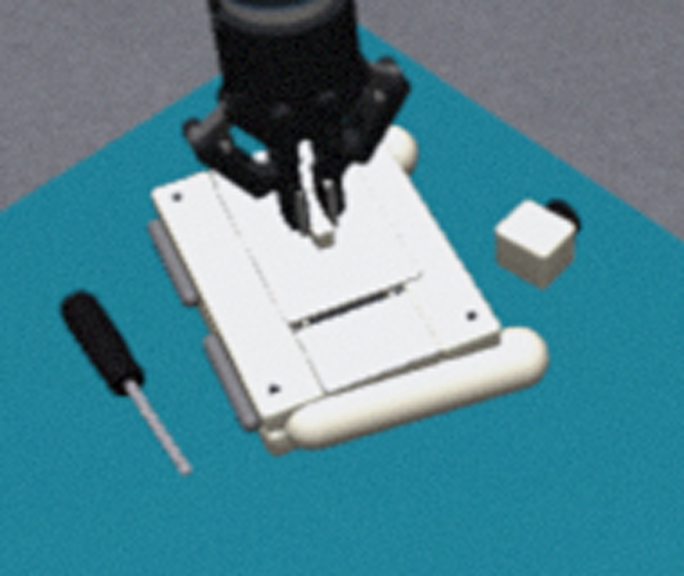

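Scene shows a residual of about 0.1 mm, top about 0.4 mm. Lowering gently onto the catches.

servo_tool --targets '[[[0,-0.0002,0.002,0,0,0,0],[0,0,0.002,0,0,0,0],[0,0,0.002,0,0,0,0],[0,0,0.002,0,0,0,0],[0,0,0,0,0,0,0]]]'

```text
clock: 9.82
tcp_pos: [0.507, -0.1957, 0.094]
orientation: [0.818, 0.575, -0.0, -0.0]
wrist_force: [0.2, 0.3, -0.7]
gripper_width: 0.0102
```

servo_tool --targets '[[[0,0,0.002,0,0,0,0],[0,0,0.001,0,0,0,0],[0,0,0,0,0,0,0]]]'

```text
clock: 10.2
tcp_pos: [0.5078, -0.196, 0.0921]
orientation: [0.818, 0.575, 0.0, 0.0]
wrist_force: [-0.5, 1.1, 6.0]
gripper_width: 0.0101
```

```bash
python3 look.py 5 .0765 .15
```

```text
10.2 [ 0.5078 -0.196   0.0921] [8.183e-01 5.748e-01 5.000e-04 2.000e-04] yaw -19.827525604049498 0.010131246171607874 [-0.5  1.1  6. ]
scene (1222, array([-0.0024,  0.0002,  0.0857]), ((507.7413635253906, -195.81161499023438), (121.79207611083984, 83.93594360351562), 69.97450256347656))
top (635, array([-0.0049, -0.0021,  0.0862]), ((521.6674194335938, -160.2545166015625), (44.78759765625, 84.19786834716797), 70.27302551269531))
```

View pics/scene5.png

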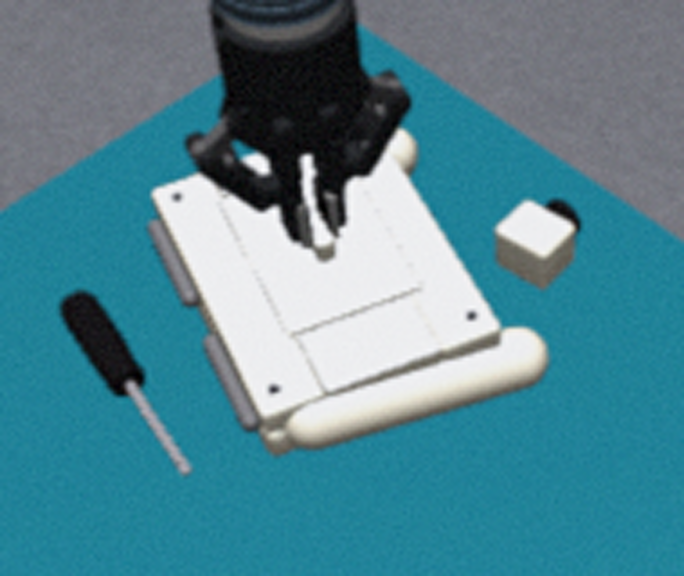

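The plate top sits at 86 mm, exactly resting on the catches with 6 N of contact and the feet in. Now I'll press down evenly while holding the bar.

servo_tool --targets '[[[0,0,0,0,0,0,0],[0,0,0.001,0,0,0,0],[0,0,0.001,0,0,0,0],[0,0,0.001,0,0,0,0],[0,0,0,0,0,0,0]]]' --squeeze 100

```text
clock: 10.92
tcp_pos: [0.5083, -0.1963, 0.0905]
orientation: [0.818, 0.575, 0.001, 0.0]
wrist_force: [-3.2, 1.5, 13.4]
gripper_width: 0.009
```

servo_tool --targets '[[[0,0,0.001,0,0,0,0],[0,0,0.001,0,0,0,0],[0,0,0,0,0,0,0]]]'

```text
clock: 11.3
tcp_pos: [0.5079, -0.1963, 0.0877]
orientation: [0.818, 0.575, 0.001, 0.0]
wrist_force: [-0.7, 0.1, 1.2]
gripper_width: 0.0087
```

servo_tool --targets '[[[0,0,0.001,0,0,0,0],[0,0,0.001,0,0,0,0],[0,0,0,0,0,0,0]]]'

```text
clock: 11.68
tcp_pos: [0.5074, -0.1959, 0.0853]
orientation: [0.818, 0.575, 0.0, -0.0]
wrist_force: [-2.8, 1.4, 9.5]
gripper_width: 0.0083
```

```bash
python3 look.py 6 .0765 .15
```

```text
11.675 [ 0.5074 -0.1959  0.0853] [ 8.183e-01  5.748e-01  2.000e-04 -4.000e-04] yaw -19.822133299219942 0.008267743645091995 [-2.8  1.4  9.5]
scene (1034, array([-0.0025,  0.0017,  0.0789]), ((507.5273742675781, -195.77804565429688), (121.10380554199219, 84.42507934570312), 70.86034393310547))
top (537, array([-0.0024, -0.0059,  0.0795]), ((521.759765625, -159.22637939453125), (44.23958969116211, 85.3268051147461), 71.30696868896484))
```

The plate top is now at about 79 mm, which is home height. I'll press a little more to be sure both edges are fully down.

servo_tool --targets '[[[0,0,0.002,0,0,0,0],[0,0,0.002,0,0,0,0],[0,0,0,0,0,0,0]]]'

```text
clock: 12.15
tcp_pos: [0.5075, -0.1959, 0.0851]
orientation: [0.818, 0.575, 0.001, -0.002]
wrist_force: [-11.5, 6.1, 35.3]
gripper_width: 0.0088
```

It's firm at 35 N with no further motion. I'll relax, let go and rise.

servo_tool --targets '[[[0,0,-0.002,0,0,0,0],[0,0,-0.003,0,0,0,0],[0,0,0,0,0,0,0],[0,0,0,0,0,0,0.03],[0,0,0,0,0,0,0.04],[0,0,0,0,0,0,0.04],[0,0,0,0,0,0,0.04],[0,0,-0.01,0,0,0,0.04],[0,0,-0.02,0,0,0,0.04],[0,0,-0.05,0,0,0,0.04],[0,0,-0.05,0,0,0,0.04]]]' --squeeze 40

```text
clock: 13.52
tcp_pos: [0.5072, -0.1961, 0.2178]
orientation: [0.818, 0.575, 0.0, 0.0]
wrist_force: [1.0, 1.7, 0.1]
gripper_width: 0.0401
```

servo_tool --targets '[[[0.05,0,-0.03,0,0,0,0.04],[0.06,0,0,0,0,0,0.04],[0.06,0,0,0,0,0,0.04],[0.06,0,0,0,0,0,0.04],[0.06,0,0,0,0,0,0.04],[0.04,0,0,0,0,0,0.04],[0,0,0,0,0,0,0.04]]]'

```text
clock: 14.4
tcp_pos: [0.6197, 0.121, 0.2464]
orientation: [0.816, 0.579, 0.001, -0.0]
wrist_force: [0.7, -0.4, -0.5]
gripper_width: 0.04
```

```bash
python3 look.py 7 .0765 .15; python3 - <<'E'
from h import *
a=np.radians(-19.85);ex=np.array([np.cos(a),np.sin(a)]);ey=np.array([-ex[1],ex[0]]);C=np.array([.5091,-.1944])
for n in("scene","top"):
    z=np.load(f"pics/{n}7.npz");X=cloud(n,z["p"],z["d"]);P=X[...,:2]-C;x,y=P@ex,P@ey
    for nm,sel in dict(pa=(x>26)).items():pass
    f=lambda m:np.median(X[m][:,2]).round(4)
    print(n,'edge+',f((abs(x-.031)<.008)&(abs(y)<.055)),'edge-',f((abs(x+.031)<.008)&(abs(y)<.055)),'y+',f((abs(x)<.035)&(abs(y-.048)<.008)),'y-',f((abs(x)<.035)&(abs(y+.048)<.008)),
     'corners',[f((abs(x-i*.035)<.006)&(abs(y-j*.052)<.006)) for i in(1,-1) for j in(1,-1)],
     'top',f((abs(abs(x)-.06)<.012)&(abs(y)<.07)))
    b=np.load(f"pics/{n}0.npz")
E
```

```text
14.4 [0.6197 0.121  0.2464] [ 8.157e-01  5.785e-01  1.200e-03 -3.000e-04] yaw -19.30628884130921 0.040025268545033715 [ 0.7 -0.4 -0.5]
scene (1440, array([0.0003, 0.0006, 0.0788]), ((507.0754089355469, -195.84219360351562), (121.73905944824219, 84.30685424804688), 69.45380401611328))
top (1588, array([-0.0025,  0.0011,  0.0793]), ((508.9195556640625, -195.3548583984375), (122.20809173583984, 84.70088195800781), 70.17637634277344))
scene edge+ 0.0786 edge- 0.0788 y+ 0.0786 y- 0.0789 corners [np.float64(0.078), np.float64(0.0785), np.float64(0.0776), np.float64(0.0787)] top 0.0747
top edge+ 0.079 edge- 0.0792 y+ 0.0792 y- 0.0792 corners [np.float64(0.0793), np.float64(0.0788), np.float64(0.0792), np.float64(0.0787)] top 0.0751
```

View pics/scene7.png

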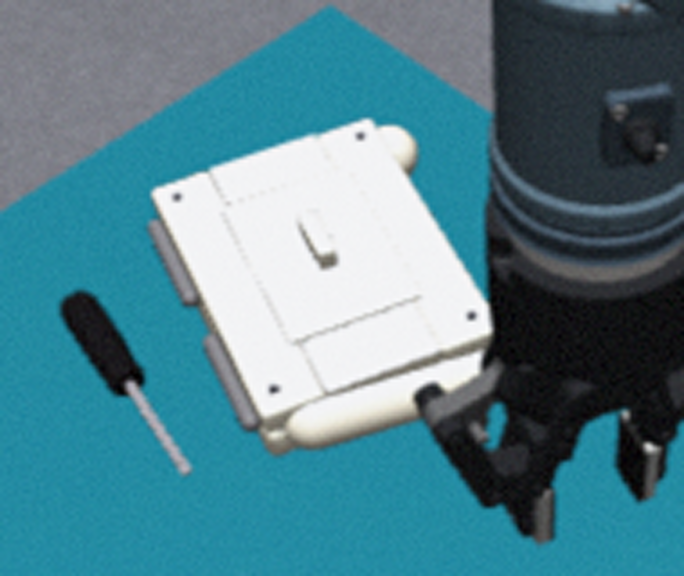

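View pics/top7.png

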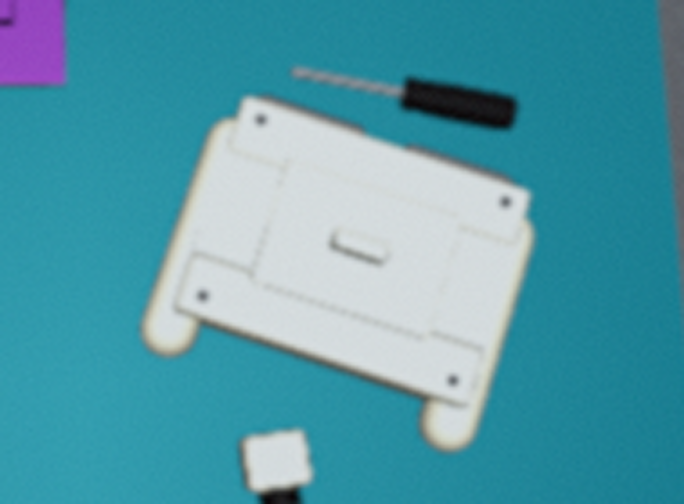

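Both views show the cover flat on the bay, at top crop (358,245). Its plate top is 4 mm above the handset at both edges and all corners, which is home. The screwdriver and camera are where they were, and the arm is clear.

```bash
python3 -c "
from plant import env
print(env.finish_job())"
```

```text
the job is handed in; nothing more can be done
None
```

I gripped the larger white cover by its pull bar, laid it on the battery bay and pressed it down level. Then I let go, moved the arm clear and handed the job in at about 14.5 s.

- **Seating:** the plate went from resting on the catches (top at 86 mm) to home at about 79 mm. A final push to 35 N moved it no further. The press force dropped partway down as the catches gave. I didn't see a separate click for each edge, so the evidence that both are down is the heights below.
- **Flatness:** after release, both long edges and both ends read 3.9–4.2 mm above the handset's top in each camera, which matches the 4 mm plate lying flat. Corner readings in the scene camera were noisier, at 2.9–4.0 mm. In the top camera they were 3.6–4.2 mm.
- **Disagreements:** the cameras differ by about 2 mm in absolute position, within calibration. I aligned the cover to the bay separately in each view, and they agreed to about 0.4 mm. The finger opening read about 10 mm on the 12 mm bar, but the grip held.
- **Other objects:** in the pictures the screwdriver and camera had not moved at the end. The motor and spacer were last checked just after I lifted the cover.

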